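Screw a hose-barb elbow into a clamped coupling, an eighth turn past snug

ROBOT

A 7-joint arm with a two-finger parallel gripper is mounted at the origin on a cart in front of the work surface, level with it; the furniture and walls round the work are solid. World frame = base frame: x ahead of the robot, y to its left, z up, the work surface at z = 0. Lengths are in m, angles in rad, forces in N, time in s.
With the tool pointing down it reaches from about 0.4 to 0.875 m from the base axis. Payload 19.3 kg.
Tool frame: the origin (TCP) lies at the very end of the fingers, on their centre line; the grasp point (between the pads) lies 19 mm behind it; z points along the fingers, y is the line along which they close (so a half turn about z gives the same grasp; the last joint's range is limited). The gripper opens to 85 mm and grips with 20 to 120 N. Pads are 22 mm wide; open, the fingers measure 114 mm over their backs; the gripper's body (76 mm by 85 mm) begins 54 mm behind the grasp point. The pads swing forward as they close: fully open they stand 13 mm farther back than shut.
Start: joints at [1.071, 0.521, -0.036, 1.599, 0.021, 1.021, -0.113], TCP at [0.26, -0.568, 0.231] pointing down, gripper open.
Joint ranges: [-2.91, 2.91], [-0.3, 2.13], [-1.5, 1.42], [0.17, 2.43], [-1.26, 4.41], [0.16, 1.93], [-2.52, 2.52]. Speed limits (rad/s): [1.89, 1.89, 2.39, 2.39, 3.01, 3.01, 3.01].

INTERFACE

Orientations are given as [roll, pitch, yaw] about the fixed x, y, z axes, in that order (R = Rz(yaw) Ry(pitch) Rx(roll)).
In Python, from workcell import bot gives the robot as it stands. The module is installed in compiled form; this text tells all that it offers.
- The arm moves only by the tool apply_moves, never from a script. Its arguments are lists of equal length, an entry for each row: "claw": the finger opening in m, from 0 to 0.0854; "xyz": the shift along the tool's x, y, z in m, a list of three; "twist": the turn, a rotation vector about the tool's x, y, z in rad, a list of three. A call has 1 to 20 rows; each row shifts and turns the commanded pose from where the row before left it, along the tool's axes as they then stand; what a row does not reach is not made up. A row lasts 1/10 s, in which the tool goes at most 50 mm and 8.59 degrees, less where a joint would pass 70% of its speed; a pose out of reach is approached as far as the arm can. A call with a gripper value outside its range is refused whole. The fingers move at their own pace and stop on an object; "force" is the grip in N (left out, the last holds). Time passes only in rows, so rows that do not move let the fingers close. It gives the time, the measured TCP pose, the force, the opening and the grip force at its end, in the units of the state.
- bot.observe(): the state, without advancing time (a new reading comes with each control period).
- bot.grab_frame(name): name is "scene" or "side" or "wrist"; returns a dict with "img" (420x560x3 uint8, red, green, blue), "vfov" (degrees; the focal length in pixels is half the picture's height over the tangent of half this angle, whatever the lens; pixels are square), "cx", "cy" (the principal point, pixels), "view" (4x4, takes a point from world to camera coordinates). Camera axes: x right, y up, looking along -z (the intrinsics and any distortion apply to the point x, -y, -z); pixel columns grow to the right and rows downward; lengths in m; the calibration is good to about 2 mm. A picture is of the moment at which its call begins. There is no depth.
- bot.job_done(): hands the job in; it is judged then, once.
Trained networks look in the newest picture that a camera, given by its name, has taken for a name from the list of things; names that differ only in an ending like _2 or _b are one class to them, and where a whole thing is asked for, a point or a joint stands for the part that bears it (a point fixed in the world has none). Each returns a list of dicts, best first, with "score" (0 to 1); they miss things now and then, are a little off and sometimes report something else, mostly with a low value. They report only what shows in the picture. A call takes as long as a camera call.
- bot.find_in(camera, query): "position" ([x, y, z] in m, in world coordinates, good to about 4 mm: the middle of the surface that is visible of it).
The state is a dict: "clock": time; "qpos": joint angles; "qd": joint speeds; "joint_efforts": joint torques, N m; "position": TCP position; "tool_rot": TCP orientation; "force": force on the tool from outside, world axes, zero at the start; "moment": the same for the moment, N m; "grip_width": finger opening in m; "finger_force": force on a finger pad.
Only numpy, scipy, OpenCV 4.12 (cv2) and the standard library are available. Lean on these libraries where they do the work, as an engineer would, in place of code of your own. Each camera call takes 0.05 s, during which the arm holds its last target. There are 200 camera calls.

TASK

Screw the loose brass hose elbow into the steel coupling that is held in the vice: stand it upright in the mouth with its two lugs down the two slots, turn it clockwise until you feel the resistance rise as it meets the spring-loaded seal inside, then give it one eighth of a turn more (45 degrees) and let go. Do not force it or overtighten it (a seal once squeezed too far is spoilt, even if you back off), and leave the other things where they stand.

Things in the scene. Friction and masses are not known exactly. Their poses are not given: they have to be found in the camera images.
- coupling: round steel coupling, upright, clamped in a small grey vice (jaws 64 mm high, screw and tommy bar towards the robot, about -x); fixed; origin on the worktop under its axis. Inside sits a spring-loaded seal, whose depth differs from time to time: the elbow first meets it somewhere 30 to 95 degrees past the slots. It then pushes the elbow up with 6 N, and 2.2 N more per mm
- mouth (a point): centre of the coupling's round mouth, 88 mm above the worktop; axes: z up, x through the middle of one slot (the other is at -x). Coupling 52 mm wide, bore 28 mm. Two slots 9 mm wide, open to the top, reach 20 mm from the axis, each ends below in a pocket: lugs standing on its floor have their centres 10.8 mm under the mouth (elbow_mid 37 mm over it)
- slot (a point): middle of the slot on the mouth's +x side, 17.5 mm from the axis, at the top. From each pocket a thread groove runs on clockwise seen from above, sinking 1 mm per 10 degrees from 15 degrees past the slot, closed 150 degrees past it. The lugs have 0.9 mm of up-and-down play in it. Free turning takes under 1 N; where the seal is met the upward push on the elbow is clear. The thread does not slip back
- elbow_mid (a point): centre of the 26 mm square grip body (36 mm high) of the loose brass elbow, on its upright axis, 58 mm above the shank's foot; axes: z up along the shank, x towards the hose barb (14 mm thick, level, 3 mm above this point, its tip 56 mm from the axis). Whole height 81 mm, 0.13-0.21 kg. It stands on its shank (26 mm thick, foot bevelled), which has two round lugs 6 mm thick at +x and -x, 10 mm above the foot, 38 mm over both tips. Grip it across y
- stopper0: light brown rubber stopper, 37 mm wide, 28 mm high, beside the vice; origin under its centre; stays where it is
- stopper2: light brown rubber stopper, 24 mm wide, 18 mm high, beside the vice; origin under its centre; stays where it is
- petri_dish: closed petri dish, 64 mm wide, 17 mm high, beside the vice; origin under its centre; stays where it is
- beaker_a: glass beaker, 112x122 mm, 145 mm high, on the right, behind the filter flask; origin under its centre; stays where it is
- crucible0: white open crucible, 42 mm wide, 33 mm high, behind the elbow; origin under its centre; stays where it is
- crucible1: white crucible with its lid on, 45 mm wide, 43 mm high, behind the elbow; origin under its centre; stays where it is
- jar_2: white bottle with a red cap, 59 mm wide, 126 mm high, behind the vice; origin under its centre; stays where it is

How it is judged:
At the end, for the whole second after the job is handed in: the elbow sits upright in the coupling, at rest, on its thread, and presses on the seal as it does 45 degrees past first touch, give or take 12 degrees (contact force between seal_face and elbow between 11.8 and 16.3 N and horizontal distance between elbow_mid and mouth below 0.006 m and angle between elbow_mid's own z axis and vertical below 0.1 rad and linear speed of elbow below 0.01 m/s).
It fails at once if the seal is overtightened or pressed too hard (contact force between seal_face and elbow above 21 N).
It fails at once if the elbow is forced against the coupling (contact force between elbow and coupling above 60 N).
It fails at once if a bystander is pushed from its place by over 20 mm (distance of any of stopper0, stopper2, petri_dish, beaker_a, crucible0, crucible1, jar_2 from where it was at the start of the episode above 0.02 m).
It also fails if it takes over 64 s, if anything falls off the work surface, if the arm or the gripper's body presses on something with over 40 N, if the wrist force passes 120 N, or if a joint passes its speed limit or range.

## Working session

There is one attempt and no reset: what is moved stays moved. The work goes in short steps, Python scripts to look and compute and a tool call to move; the robot and the scene stay as the last step left them, time stands still between calls to the robot, and variables do not carry over. Pictures are saved under pics/ and viewed, at most 10 in all, crops included, and the job is handed in when it is done.

Besides the shell and the picture viewer there is one more tool, called after ">>>" by a JSON object that holds its "api" and its "payload". apply_moves: Moves the arm, as the interface text tells. Its arguments: {"type":"object","properties":{"claw":{"type":"array"},"xyz":{"type":"array"},"twist":{"type":"array"},"force":{"type":"number"}},"required":["claw","xyz","twist"]}

```bash
mkdir -p pics
cat > h.py <<'E'
import numpy as np, cv2
from workcell import bot
def grab(n,f=None):
    d=bot.grab_frame(n)
    if f: cv2.imwrite('pics/'+f,d['img'][:,:,::-1])
    return d
def foc(d): return d['img'].shape[0]/2/np.tan(np.radians(d['vfov'])/2)
def pix(d,p):
    c=np.array(d['view'])@np.r_[p,1]; f=foc(d)
    return np.array([d['cx']+f*c[0]/-c[2], d['cy']+f*(-c[1])/-c[2]])
def at_z(d,u,v,z):
    f=foc(d);V=np.array(d['view']);R=V[:3,:3];o=-R.T@V[:3,3]
    r=R.T@np.array([(u-d['cx'])/f,-(v-d['cy'])/f,-1])
    return o+r*(z-o[2])/r[2]
E
python3 - <<'E'
from h import *
for n in ['scene','side']:
    d=grab(n,n+'1.png'); print(n,d.keys(),d['vfov'],d['cx'],d['cy'],np.round(d['view'],3).tolist())
    for q in ['coupling','elbow_mid','slot','mouth','crucible0','jar_2','beaker_a']:
        print(q,[(np.round(r['position'],3).tolist(),round(r['score'],2)) for r in bot.find_in(n,q)[:3]])
print(bot.observe())
E
```

```text
scene dict_keys(['img', 'vfov', 'cx', 'cy', 'view']) 56.17245364043368 276.3317316359299 214.61883133923146 [[-0.477, -0.879, 0.016, 0.32], [0.664, -0.348, 0.662, -0.429], [-0.576, 0.326, 0.75, -0.655], [0.0, 0.0, 0.0, 1.0]]
coupling [([0.498, 0.242, 0.051], 0.88)]
elbow_mid [([0.459, 0.05, 0.066], 0.64)]
slot [([0.504, 0.24, 0.058], 0.98)]
mouth [([0.503, 0.238, 0.056], 0.93)]
crucible0 [([0.66, -0.051, 0.037], 0.47)]
jar_2 [([0.658, 0.129, 0.079], 0.84)]
beaker_a [([0.704, -0.308, 0.109], 0.57)]
side dict_keys(['img', 'vfov', 'cx', 'cy', 'view']) 47.434106545347845 274.9701629255275 207.2576383023999 [[-0.826, -0.564, 0.001, 0.476], [0.27, -0.393, 0.879, -0.216], [-0.495, 0.726, 0.477, -1.125], [0.0, 0.0, 0.0, 1.0]]
coupling [([0.514, 0.256, 0.044], 0.56)]
elbow_mid [([0.466, 0.056, 0.062], 0.59)]
slot [([0.517, 0.258, 0.041], 0.91)]
mouth [([0.516, 0.257, 0.046], 0.92)]
crucible0 [([0.656, -0.048, 0.04], 0.48), ([0.654, 0.012, 0.021], 0.46), ([0.66, 0.141, 0.065], 0.39)]
jar_2 [([0.661, 0.144, 0.064], 0.79), ([0.532, 0.354, 0.013], 0.25)]
beaker_a [([0.691, -0.28, 0.096], 0.83)]
{'clock': 0.8, 'qpos': array([ 1.07081105,  0.52135802, -0.03628273,  1.59952071,  0.02122624,
        1.02112504, -0.11280166]), 'qd': array([-0.00066121,  0.00042779,  0.00019622, -0.00107887,  0.00078111,
       -0.00082881,  0.00039952]), 'joint_efforts': array([-2.15695552e-03, -9.26788473e+01,  1.97742976e+00, -3.70242691e+01,
        1.79367157e-02,  2.14389482e-03, -5.94454832e-05]), 'position': array([ 0.26037309, -0.56815697,  0.23130973]), 'tool_rot': array([-3.14156951e+00,  3.37553257e-05,  4.29739804e-01]), 'force': array([0.23455493, 0.38539992, 0.13673542]), 'moment': array([-0.0209598 , -0.02448037,  0.06599707]), 'finger_force': 0.0, 'grip_width': 0.08521967230509904}
```

View pics/scene1.png

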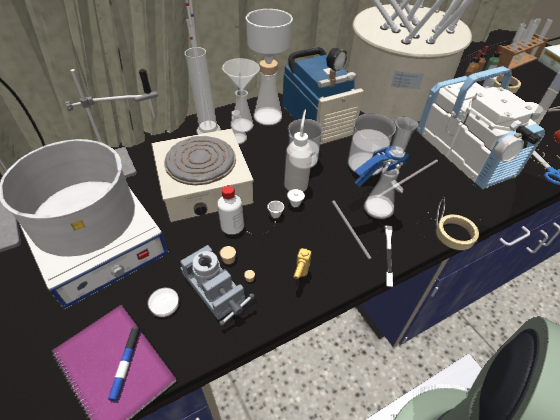

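View pics/side1.png

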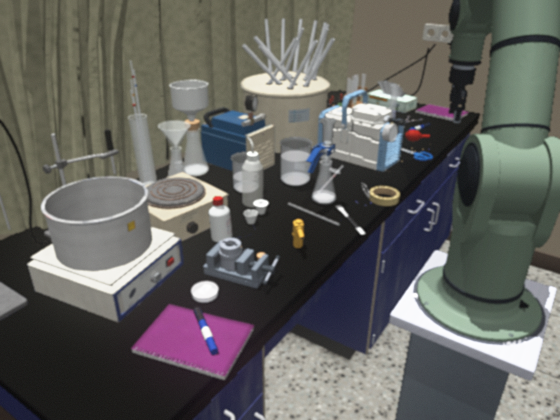

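The scene view shows the elbow at about (303,263) and the mouth at (205,260). The side view shows them at (298,233) and (231,243). I'm moving above the elbow for a close look.

>>> {"api": "apply_moves", "payload": {"claw": [0.085, 0.085, 0.085, 0.085, 0.085, 0.085, 0.085, 0.085, 0.085, 0.085, 0.085, 0.085, 0.085, 0.085, 0.085, 0.085, 0.085], "xyz": [[0, 0, -0.05], [0, 0, -0.05], [0.031, -0.034, 0], [0.031, -0.034, 0], [0.031, -0.034, 0], [0.031, -0.034, 0], [0.031, -0.034, 0], [0.031, -0.034, 0], [0.031, -0.034, 0], [0.031, -0.034, 0], [0.031, -0.034, 0], [0.031, -0.034, 0], [0.031, -0.034, 0], [0.031, -0.034, 0], [0.031, -0.034, 0], [0.031, -0.034, 0], [0, 0, 0]], "twist": [[0, 0, 0], [0, 0, 0], [0, 0, 0], [0, 0, 0], [0, 0, 0], [0, 0, 0], [0, 0, 0], [0, 0, 0], [0, 0, 0], [0, 0, 0], [0, 0, 0], [0, 0, 0], [0, 0, 0], [0, 0, 0], [0, 0, 0], [0, 0, 0], [0, 0, 0]]}}

```text
clock: 2.5
position: [0.4574, 0.0509, 0.3314]
tool_rot: [-3.14, -0.002, 0.436]
force: [-1.0, -0.8, 0.2]
grip_width: 0.0851
finger_force: 0.0
```

Run:
```python
from h import *
d=grab('wrist','w1.png'); print(d['vfov'],d['cx'],d['cy'],np.round(d['view'],3).tolist())
for q in ['coupling','elbow_mid','slot','mouth']:
    print(q,[(np.round(r['position'],3).tolist(),round(r['score'],2)) for r in bot.find_in('wrist',q)[:3]])
s=bot.observe();print(s['clock'],s['qpos'],s['position'],s['tool_rot'],s['force'])
```

```text
59.38461165249884 275.0974027716943 214.15139446886826 [[0.422, -0.907, -0.002, -0.146], [0.859, 0.4, -0.32, -0.339], [0.291, 0.134, 0.947, -0.617], [0.0, 0.0, 0.0, 1.0]]
coupling [([0.508, 0.224, 0.056], 0.88), ([0.577, 0.172, 0.029], 0.19), ([0.507, 0.153, 0.019], 0.16)]
elbow_mid [([0.461, 0.044, 0.068], 0.56)]
slot [([0.505, 0.219, 0.054], 0.96)]
mouth [([0.509, 0.222, 0.054], 0.67)]
2.75 [ 0.21036254  0.17382132 -0.50002174  1.86094207  0.09230761  1.12955234
 -1.46544581] [0.45645898 0.04427776 0.33133474] [3.14118724e+00 2.05401983e-04 4.28172666e-01] [ 0.23219671 -0.00975873 -0.34203401]
```

View pics/w1.png

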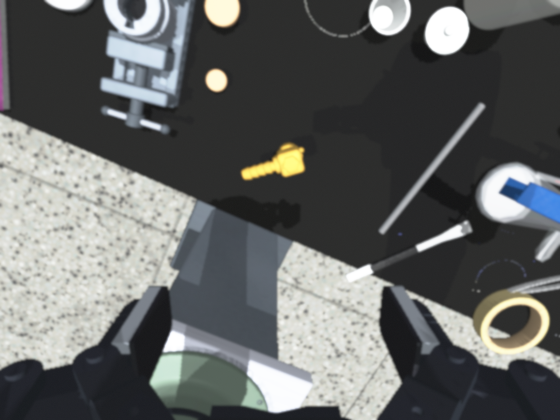

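The wrist view shows the elbow body at about (291,161), with the barb tip at (244,174) pointing left. The coupling mouth is at about (137,10), partly cut off by the frame.

Run:
```python
from h import *
d=grab('wrist')
im=d['img'];cv2.imwrite('pics/w1c.png',cv2.resize(im[120:200,220:330,::-1],None,fx=7,fy=7,interpolation=cv2.INTER_CUBIC))
hsv=cv2.cvtColor(im,cv2.COLOR_RGB2HSV)
m=cv2.inRange(hsv[120:200,220:330],(15,130,80),(35,255,255))
ys,xs=np.nonzero(m);xs+=220;ys+=120
print(xs.min(),xs.max(),ys.min(),ys.max())
t=at_z(d,244,174,.061);b=at_z(d,275,167,.061);print(t,b,np.degrees(np.arctan2(*(t-b)[1::-1])))
s=grab('scene')
print(pix(s,t),pix(s,b), at_z(s,205,258,.088))
```

```text
235 298 139 176
[0.432992   0.07327582 0.061     ] [0.45510694 0.04431446 0.061     ] 127.3654044653263
[300.1099451  274.45439423] [306.34483069 261.53491376] [0.5473059  0.23959077 0.088     ]
```

View pics/w1c.png

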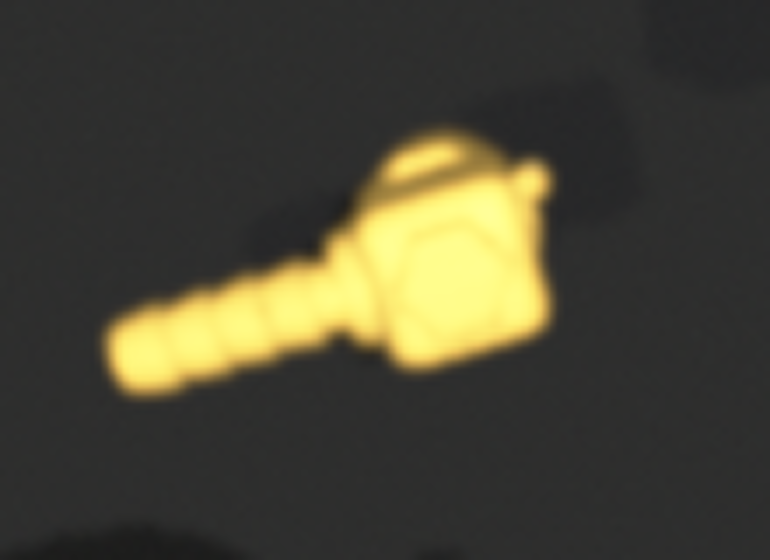

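Run:
```python
from h import *
d=grab('wrist')
im=d['img']
hsv=cv2.cvtColor(im,cv2.COLOR_RGB2HSV)
m=cv2.inRange(hsv[120:200,220:330],(15,130,80),(35,255,255))
ys,xs=np.nonzero(m);xs+=220;ys+=120
print(xs.min(),xs.max(),ys.min(),ys.max())
P=lambda u,v,z:at_z(d,220+u/7,120+v/7,z)
c=P(455,285,.081);t=P(110,350,.061);b=P(345,283,.061)
for a in (c,b):print(a,t,np.degrees(np.arctan2(*(t-a)[1::-1])),np.linalg.norm((t-a)[:2]))
s=bot.observe();print(s['clock'],s['position'],s['tool_rot'],np.linalg.inv(d['view'])[:3,3])
```

```text
235 298 139 176
[0.46960734 0.03916258 0.081     ] [0.43345207 0.08383733 0.061     ] 128.9832439328289 0.057472050907217284
[0.4593765  0.05345511 0.061     ] [0.43345207 0.08383733 0.061     ] 130.4733436610408 0.03993939127121625
2.9 [0.45655644 0.04453672 0.33143516] [ 3.14125347e+00 -1.38339090e-04  4.28252046e-01] [0.53173109 0.07941798 0.47547658]
```

The close crop puts the elbow axis at about (0.469, 0.0395) with yaw about 129°. I'm turning to that grip yaw, then looking at the coupling from above before grasping.

>>> {"api": "apply_moves", "payload": {"claw": [0.085, 0.085, 0.085, 0.085, 0.085, 0.085, 0.085, 0.085, 0.085, 0.085, 0.085, 0.085, 0.085, 0.085, 0.085, 0.085, 0.085, 0.085, 0.085, 0.085], "xyz": [[0, 0, 0], [0, 0, 0], [0, 0, 0], [0, 0, 0], [0, 0, 0], [0, 0, 0], [0, 0, 0], [0, 0, 0], [0, 0, 0], [0, 0, 0], [0, 0, 0], [0, 0, 0], [0, 0, 0], [0.024, 0.033, -0.01], [0.024, 0.033, -0.01], [0.024, 0.033, -0.01], [0.024, 0.033, -0.01], [0.024, 0.033, -0.01], [0, 0, 0], [0, 0, 0]], "twist": [[0, 0, -0.141], [0, 0, -0.141], [0, 0, -0.141], [0, 0, -0.141], [0, 0, -0.141], [0, 0, -0.141], [0, 0, -0.141], [0, 0, -0.141], [0, 0, -0.141], [0, 0, -0.141], [0, 0, -0.141], [0, 0, -0.141], [0, 0, -0.141], [0, 0, 0], [0, 0, 0], [0, 0, 0], [0, 0, 0], [0, 0, 0], [0, 0, 0], [0, 0, 0]]}}

```text
clock: 4.9
position: [0.5071, 0.2433, 0.381]
tool_rot: [-3.141, -0.0, 2.264]
force: [0.3, -0.8, -0.1]
grip_width: 0.085
finger_force: 0.0
```

Run:
```python
from h import *
bot.grab_frame('wrist')
d=grab('wrist')
for q in ['coupling','slot','mouth']:
    r=bot.find_in('wrist',q)[:2]
    print(q,[(np.round(x['position'],3).tolist(),round(x['score'],2)) for x in r])
u,v=pix(d,r[0]['position']).astype(int);print(u,v)
u0=max(0,min(u-55,450));v0=max(0,min(v-40,340));print(u0,v0)
cv2.imwrite('pics/w2c.png',cv2.resize(d['img'][v0:v0+80,u0:u0+110,::-1],None,fx=7,fy=7,interpolation=cv2.INTER_CUBIC))
np.savez('w2.npz',**d)
s=bot.observe();print(s['clock'],s['qpos'],s['position'],s['tool_rot'])
```

```text
coupling []
slot [([0.515, 0.237, 0.059], 0.7)]
mouth [([0.521, 0.239, 0.056], 0.76)]
281 166
226 126
5.15 [ 0.0202675   0.38132227 -0.79484051  1.52789182  0.27641483  1.34858487
 -0.10961827] [0.50729978 0.24178434 0.3813379 ] [-3.14143831e+00  6.06263677e-04  2.26098552e+00]
```

View pics/w2c.png

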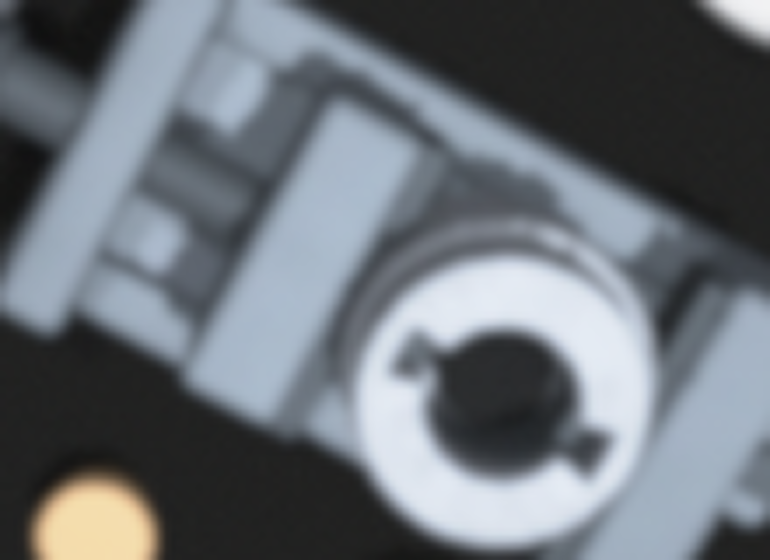

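The crop shows the mouth centre at about crop (505,401), which is full-frame (298,183). The slots are at crop (415,355) and (590,448).

Run:
```python
from h import *
d=dict(np.load('w2.npz'))
P=lambda u,v,z:at_z(d,226+u/7,126+v/7,z)
print(P(505,401,.088),np.linalg.norm(P(357,400,.088)-P(655,400,.088)))
a,b=P(415,355,.088),P(590,448,.088)
print(a,b,(a+b)/2,np.degrees(np.arctan2(*(b-a)[1::-1])))
im=d['img'];g=cv2.cvtColor(im,cv2.COLOR_RGB2GRAY)
m=(g>195).astype(np.uint8);n,l,s,c=cv2.connectedComponentsWithStats(m)
k=l[126+300//7*1+0,226+600//7] if 0 else l[126+500//7,226+505//7]
cs,_=cv2.findContours((l==k).astype(np.uint8),cv2.RETR_EXTERNAL,cv2.CHAIN_APPROX_NONE)
e=cv2.fitEllipse(max(cs,key=len));print(k,e,at_z(d,*e[0],.088))
```

```text
[0.54495822 0.24042924 0.088     ] 0.051866433551828434
[0.52761987 0.23669957 0.088     ] [0.56194631 0.24350909 0.088     ] [0.54478309 0.24010433 0.088     ] 11.220408492931075
15 ((297.6194763183594, 182.75894165039062), (38.42107009887695, 41.18569564819336), 72.21668243408203) [0.54403694 0.24052239 0.088     ]
```

>>> {"api": "apply_moves", "payload": {"claw": [0.085, 0.085, 0.085, 0.085, 0.085, 0.085, 0.085, 0.085, 0.085], "xyz": [[-0.022, -0.0264, 0.03], [-0.022, -0.0264, 0.03], [-0.022, -0.0264, 0.03], [-0.022, -0.0264, 0.03], [-0.022, -0.0264, 0.03], [-0.022, -0.0264, 0.03], [0, 0, 0], [0, 0, 0], [0, 0, 0]], "twist": [[0, 0, 0], [0, 0, 0], [0, 0, 0], [0, 0, 0], [0, 0, 0], [0, 0, 0], [0, 0, 0], [0, 0, 0], [0, 0, 0]]}}

```text
clock: 6.05
position: [0.4699, 0.041, 0.2021]
tool_rot: [3.14, 0.001, 2.263]
force: [-0.0, 0.7, 0.2]
grip_width: 0.085
finger_force: 0.0
```

Run:
```python
from h import *
d=grab('wrist','w3.png')
np.savez('w3.npz',**d)
print(pix(d,[.469,.0395,.081]))
s=bot.observe();print(s['clock'],s['qpos'],s['position'],s['tool_rot'])
```

```text
[272.52367603 206.33945527]
6.1 [ 0.3591404   0.39185354 -0.72148753  1.99640281  0.33613679  0.8712053
  0.14832089] [0.46991482 0.0411786  0.2021406 ] [3.14015592e+00 6.86113192e-04 2.26348793e+00]
```

View pics/w3.png

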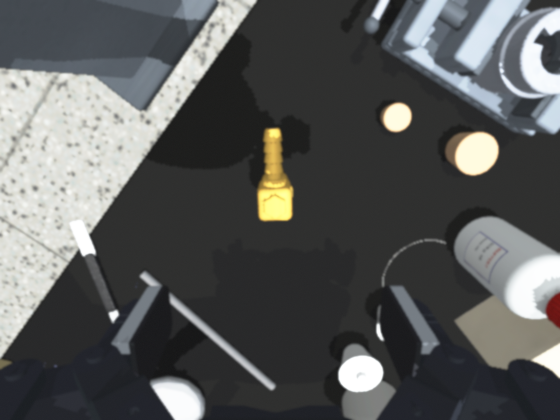

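The elbow body top is centred at about (275,204) and the barb tip is at (274,129), pointing straight up in the frame. The nearby stoppers are clear of the fingers.

Run:
```python
from h import *
d=dict(np.load('w3.npz'))
hsv=cv2.cvtColor(d['img'],cv2.COLOR_RGB2HSV)
m=cv2.inRange(hsv,(15,130,80),(35,255,255)); m[:,:230]=0;m[:,320:]=0;m[:110]=0;m[240:]=0
for r in range(126,226,6):
    x=np.nonzero(m[r])[0]; print(r,(x.min(),x.max(),(x.min()+x.max())/2) if len(x) else None)
c=at_z(d,275,204,.081);t=at_z(d,274,129,.061)
print(c,t,np.degrees(np.arctan2(*(t-c)[1::-1])),np.linalg.norm((t-c)[:2]))
```

```text
126 None
132 (np.int64(264), np.int64(281), np.float64(272.5))
138 (np.int64(263), np.int64(281), np.float64(272.0))
144 (np.int64(264), np.int64(281), np.float64(272.5))
150 (np.int64(264), np.int64(282), np.float64(273.0))
156 (np.int64(265), np.int64(281), np.float64(273.0))
162 (np.int64(264), np.int64(281), np.float64(272.5))
168 (np.int64(265), np.int64(282), np.float64(273.5))
174 (np.int64(264), np.int64(284), np.float64(274.0))
180 (np.int64(261), np.int64(288), np.float64(274.5))
186 (np.int64(258), np.int64(291), np.float64(274.5))
192 (np.int64(257), np.int64(292), np.float64(274.5))
198 (np.int64(257), np.int64(292), np.float64(274.5))
204 (np.int64(258), np.int64(292), np.float64(275.0))
210 (np.int64(258), np.int64(292), np.float64(275.0))
216 (np.int64(258), np.int64(291), np.float64(274.5))
222 None
[0.46926179 0.04211595 0.081     ] [0.43469839 0.08271035 0.061     ] 130.41216221022077 0.05331542168395397
```

>>> {"api": "apply_moves", "payload": {"claw": [0.085, 0.085, 0.085, 0.085, 0.085, 0.085, 0.085, 0.026, 0.024, 0.022, 0.02, 0.02, 0.02, 0.02], "xyz": [[0, 0, 0.04], [0, 0, 0.04], [0, 0, 0.04], [0, 0, 0.03], [0, 0, 0.013], [0, 0, 0], [0, 0, 0], [0, 0, 0], [0, 0, 0], [0, 0, 0], [0, 0, 0], [0, 0, 0], [0, 0, 0], [0, 0, 0]], "twist": [[0, 0, -0.012], [0, 0, 0], [0, 0, 0], [0, 0, 0], [0, 0, 0], [0, 0, 0], [0, 0, 0], [0, 0, 0], [0, 0, 0], [0, 0, 0], [0, 0, 0], [0, 0, 0], [0, 0, 0], [0, 0, 0]], "force": 60}}

```text
clock: 7.5
position: [0.4696, 0.0403, 0.0387]
tool_rot: [3.141, 0.001, 2.275]
force: [-2.5, -0.8, 10.6]
grip_width: 0.0255
finger_force: 58.1
```

>>> {"api": "apply_moves", "payload": {"claw": [0.02, 0.02, 0.02, 0.02, 0.02, 0.02, 0.02, 0.02, 0.02, 0.02, 0.02, 0.02, 0.02, 0.02, 0.02, 0.02, 0.02, 0.02], "xyz": [[0, 0, -0.04], [0, 0, -0.04], [0, 0, -0.04], [0, 0, 0], [0, 0, 0], [0, 0, 0], [0, 0, 0], [0, 0, 0], [0, 0, 0], [0, 0, 0], [0, 0, 0], [-0.0225, 0.0363, 0], [-0.0225, 0.0363, 0], [-0.0225, 0.0363, 0], [-0.0225, 0.0363, 0], [-0.0225, 0.0363, 0], [0, 0, 0], [0, 0, 0]], "twist": [[0, 0, 0], [0, 0, 0], [0, 0, 0], [0, 0, -0.133], [0, 0, -0.133], [0, 0, -0.133], [0, 0, -0.133], [0, 0, -0.133], [0, 0, -0.133], [0, 0, -0.133], [0, 0, -0.133], [0, 0, 0], [0, 0, 0], [0, 0, 0], [0, 0, 0], [0, 0, 0], [0, 0, 0], [0, 0, 0]]}}

```text
clock: 9.3
position: [0.5436, 0.2411, 0.1578]
tool_rot: [3.141, -0.001, -2.943]
force: [-0.6, -1.0, -2.5]
grip_width: 0.0253
finger_force: 59.9
```

Run:
```python
from h import *
bot.grab_frame('side')
a=grab('wrist');b=grab('side');c=grab('scene');np.savez('w4.npz',**a);np.savez('s4.npz',**b);np.savez('c4.npz',**c)
s=bot.observe();print(s['clock'],s['qpos'],s['position'],s['tool_rot'],s['force'],s['moment'],s['grip_width'])
M=[.5445,.2403,.088]
pb=pix(b,M).astype(int);pc=pix(c,M).astype(int);print(pb,pc)
f=lambda d,p:cv2.resize(d['img'][p[1]-60:p[1]+30,p[0]-40:p[0]+40,::-1],None,fx=3,fy=3,interpolation=cv2.INTER_CUBIC)
w=cv2.resize(a['img'][:,:,::-1],(303,270))
cv2.imwrite('pics/m4.png',np.hstack([w[:270,:],f(b,pb),f(c,pc)]))
print(pix(a,M))
```

```text
9.5 [ 0.07248575  0.70761899 -0.88931653  1.71948861  0.63149748  1.0274841
  0.72443136] [0.54420796 0.23902124 0.1583082 ] [-3.14084846e+00 -1.53811784e-04 -2.94583781e+00] [ 0.21551905  0.32363667 -1.44622066] [-0.01001427 -0.04844309 -0.02292564] 0.025477074220665974
[230 242] [205 259]
[274.73613926 231.02531651]
```

View pics/m4.png

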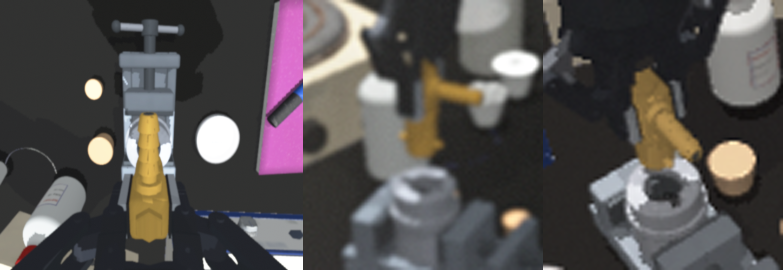

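The montage shows the elbow hanging upright above the mouth, barb towards the screw side and lugs in line with the slots. I'm lowering it carefully.

>>> {"api": "apply_moves", "payload": {"claw": [0.02, 0.02, 0.02, 0.02, 0.02, 0.02, 0.02, 0.02, 0.02, 0.02], "xyz": [[0, 0.0012, 0.01], [0, 0, 0.01], [0, 0, 0.008], [0, 0, 0.002], [0, 0, 0.001], [0, 0, 0.001], [0, 0, 0.001], [0, 0, 0.001], [0, 0, 0], [0, 0, 0]], "twist": [[0, 0, 0], [0, 0, 0], [0, 0, 0], [0, 0, 0], [0, 0, 0], [0, 0, 0], [0, 0, 0], [0, 0, 0], [0, 0, 0], [0, 0, 0]]}}

```text
clock: 10.5
position: [0.5439, 0.2415, 0.1244]
tool_rot: [-3.141, 0.0, -2.944]
force: [-0.0, -1.2, -1.7]
grip_width: 0.0253
finger_force: 60.2
```

>>> {"api": "apply_moves", "payload": {"claw": [0.02, 0.02, 0.02, 0.02, 0.02], "xyz": [[0, 0, 0.001], [0, 0, 0.001], [0, 0, 0.001], [0, 0, 0.001], [0, 0, 0]], "twist": [[0, 0, 0], [0, 0, 0], [0, 0, 0], [0, 0, 0], [0, 0, 0]]}}

```text
clock: 11.0
position: [0.5437, 0.2406, 0.12]
tool_rot: [-3.14, -0.001, -2.945]
force: [-0.8, -4.0, -1.2]
grip_width: 0.0256
finger_force: 60.3
```

>>> {"api": "apply_moves", "payload": {"claw": [0.02, 0.02, 0.02, 0.02, 0.02], "xyz": [[0, -0.0007, 0], [0, 0, 0.001], [0, 0, 0.001], [0, 0, 0.001], [0, 0, 0]], "twist": [[0, 0, 0], [0, 0, 0], [0, 0, 0], [0, 0, 0], [0, 0, 0]]}}

```text
clock: 11.5
position: [0.5439, 0.2405, 0.1171]
tool_rot: [-3.141, -0.001, -2.945]
force: [-2.7, -5.2, -1.1]
grip_width: 0.0257
finger_force: 60.3
```

>>> {"api": "apply_moves", "payload": {"claw": [0.02, 0.02, 0.02, 0.02, 0.02, 0.02], "xyz": [[0.0005, -0.0007, 0], [0, 0, 0.001], [0, 0, 0.001], [0, 0, 0.001], [0, 0, 0.001], [0, 0, 0]], "twist": [[0, 0, 0], [0, 0, 0], [0, 0, 0], [0, 0, 0], [0, 0, 0], [0, 0, 0]]}}

```text
clock: 12.1
position: [0.5436, 0.2402, 0.1131]
tool_rot: [3.141, -0.0, -2.944]
force: [0.2, -1.0, -2.6]
grip_width: 0.0254
finger_force: 60.1
```

>>> {"api": "apply_moves", "payload": {"claw": [0.02, 0.02, 0.02, 0.02, 0.02, 0.02, 0.02], "xyz": [[0, 0, 0.001], [0, 0, 0.001], [0, 0, 0.001], [0, 0, 0.001], [0, 0, 0.001], [0, 0, 0.001], [0, 0, 0]], "twist": [[0, 0, 0], [0, 0, 0], [0, 0, 0], [0, 0, 0], [0, 0, 0], [0, 0, 0], [0, 0, 0]]}}

```text
clock: 12.8
position: [0.5436, 0.2401, 0.1071]
tool_rot: [3.142, -0.0, -2.944]
force: [0.3, 0.1, -1.6]
grip_width: 0.0252
finger_force: 60.0
```

>>> {"api": "apply_moves", "payload": {"claw": [0.02, 0.02, 0.02, 0.02, 0.02], "xyz": [[0, 0, 0.0005], [0, 0, 0.0005], [0, 0, 0.0003], [0, 0, 0], [0, 0, 0]], "twist": [[0, 0, 0], [0, 0, 0], [0, 0, 0], [0, 0, 0], [0, 0, 0]]}}

```text
clock: 13.3
position: [0.5437, 0.2401, 0.106]
tool_rot: [-3.142, 0.0, -2.944]
force: [0.4, -0.5, -1.8]
grip_width: 0.0252
finger_force: 60.1
```

>>> {"api": "apply_moves", "payload": {"claw": [0.02, 0.02, 0.02, 0.02], "xyz": [[0, 0, 0.0004], [0, 0, 0.0004], [0, 0, 0], [0, 0, 0]], "twist": [[0, 0, 0], [0, 0, 0], [0, 0, 0], [0, 0, 0]]}}

```text
clock: 13.7
position: [0.5438, 0.2402, 0.1056]
tool_rot: [-3.141, 0.0, -2.944]
force: [-1.5, -2.1, 6.7]
grip_width: 0.0253
finger_force: 61.4
```

Contact with the pocket floor is at TCP z of about 0.1056. I'm backing off slightly and starting to turn clockwise.

>>> {"api": "apply_moves", "payload": {"claw": [0.02, 0.02, 0.02, 0.02, 0.02, 0.02, 0.02, 0.02], "xyz": [[0, 0, -0.0008], [0, 0, 0], [0, 0, 0], [0, 0, 0], [0, 0, 0], [0, 0, 0], [0, 0, 0], [0, 0, 0]], "twist": [[0, 0, 0], [0, 0, 0.0524], [0, 0, 0.0524], [0, 0, 0.0524], [0, 0, 0.0524], [0, 0, 0.0524], [0, 0, 0], [0, 0, 0]]}}

```text
clock: 14.5
position: [0.5436, 0.2401, 0.106]
tool_rot: [-3.142, -0.0, 3.078]
force: [-0.6, -0.5, -1.5]
grip_width: 0.0249
finger_force: 60.2
```

>>> {"api": "apply_moves", "payload": {"claw": [0.02, 0.02, 0.02, 0.02, 0.02], "xyz": [[0, 0, 0.0003], [0, 0, 0.0003], [0, 0, 0.0004], [0, 0, 0], [0, 0, 0]], "twist": [[0, 0, 0.0524], [0, 0, 0.0524], [0, 0, 0.0698], [0, 0, 0], [0, 0, 0]]}}

```text
clock: 15.0
position: [0.5437, 0.2401, 0.1051]
tool_rot: [3.142, 0.0, 2.905]
force: [-0.4, 0.2, 1.1]
grip_width: 0.0252
finger_force: 60.4
```

>>> {"api": "apply_moves", "payload": {"claw": [0.02, 0.02, 0.02, 0.02, 0.02], "xyz": [[0, 0, 0.0002], [0, 0, 0.0003], [0, 0, 0.0003], [0, 0, 0], [0, 0, 0]], "twist": [[0, 0, 0.0524], [0, 0, 0.0524], [0, 0, 0.0698], [0, 0, 0], [0, 0, 0]]}}

```text
clock: 15.5
position: [0.5437, 0.24, 0.1042]
tool_rot: [-3.142, 0.0, 2.731]
force: [-0.3, 0.0, 1.8]
grip_width: 0.0255
finger_force: 60.3
```

>>> {"api": "apply_moves", "payload": {"claw": [0.02, 0.02, 0.02, 0.02], "xyz": [[0, 0, 0], [0, 0, 0.0001], [0, 0, 0], [0, 0, 0]], "twist": [[0, 0, 0.0436], [0, 0, 0.0436], [0, 0, 0], [0, 0, 0]]}}

```text
clock: 15.9
position: [0.5436, 0.24, 0.104]
tool_rot: [-3.141, -0.0, 2.643]
force: [0.1, -0.1, -1.0]
grip_width: 0.0253
finger_force: 60.3
```

>>> {"api": "apply_moves", "payload": {"claw": [0.02, 0.02, 0.02, 0.02, 0.02], "xyz": [[0, 0, 0.0003], [0, 0, 0.0003], [0, 0, 0.0004], [0, 0, 0], [0, 0, 0]], "twist": [[0, 0, 0.0524], [0, 0, 0.0524], [0, 0, 0.0698], [0, 0, 0], [0, 0, 0]]}}

```text
clock: 16.4
position: [0.5436, 0.2401, 0.1031]
tool_rot: [-3.141, 0.0, 2.469]
force: [-0.4, 0.6, -1.7]
grip_width: 0.0254
finger_force: 60.1
```

>>> {"api": "apply_moves", "payload": {"claw": [0.02, 0.02, 0.02, 0.02, 0.02], "xyz": [[0, 0, 0.0003], [0, 0, 0.0003], [0, 0, 0.0004], [0, 0, 0], [0, 0, 0]], "twist": [[0, 0, 0.0524], [0, 0, 0.0524], [0, 0, 0.0698], [0, 0, 0], [0, 0, 0]]}}

```text
clock: 16.9
position: [0.5436, 0.2401, 0.1021]
tool_rot: [-3.142, 0.0, 2.295]
force: [0.9, 0.0, -2.4]
grip_width: 0.0253
finger_force: 60.1
```

Now at 60° with no seal contact yet.

>>> {"api": "apply_moves", "payload": {"claw": [0.02, 0.02, 0.02, 0.02], "xyz": [[0, 0, 0.0002], [0, 0, 0.0003], [0, 0, 0], [0, 0, 0]], "twist": [[0, 0, 0.0436], [0, 0, 0.0436], [0, 0, 0], [0, 0, 0]]}}

```text
clock: 17.3
position: [0.5436, 0.2401, 0.1016]
tool_rot: [-3.141, -0.0, 2.207]
force: [0.2, 0.0, -1.6]
grip_width: 0.0249
finger_force: 60.1
```

>>> {"api": "apply_moves", "payload": {"claw": [0.02, 0.02, 0.02, 0.02], "xyz": [[0, 0, 0.0002], [0, 0, 0.0003], [0, 0, 0], [0, 0, 0]], "twist": [[0, 0, 0.0436], [0, 0, 0.0436], [0, 0, 0], [0, 0, 0]]}}

```text
clock: 17.7
position: [0.5437, 0.2401, 0.1011]
tool_rot: [-3.142, 0.0, 2.119]
force: [-0.2, -0.1, -1.4]
grip_width: 0.0251
finger_force: 60.1
```

>>> {"api": "apply_moves", "payload": {"claw": [0.02, 0.02, 0.02, 0.02], "xyz": [[0, 0, 0.0002], [0, 0, 0.0003], [0, 0, 0], [0, 0, 0]], "twist": [[0, 0, 0.0436], [0, 0, 0.0436], [0, 0, 0], [0, 0, 0]]}}

```text
clock: 18.1
position: [0.5437, 0.2401, 0.1007]
tool_rot: [3.141, 0.0, 2.032]
force: [0.1, -0.1, 1.2]
grip_width: 0.0253
finger_force: 60.3
```

>>> {"api": "apply_moves", "payload": {"claw": [0.02, 0.02, 0.02, 0.02], "xyz": [[0, 0, 0.0002], [0, 0, 0.0003], [0, 0, 0], [0, 0, 0]], "twist": [[0, 0, 0.0436], [0, 0, 0.0436], [0, 0, 0], [0, 0, 0]]}}

```text
clock: 18.5
position: [0.5439, 0.2402, 0.1004]
tool_rot: [3.141, 0.0, 1.945]
force: [-0.4, -0.4, 3.8]
grip_width: 0.025
finger_force: 60.8
```

Resistance rises from about 75°. I'm continuing in small steps to confirm that it is the seal.

>>> {"api": "apply_moves", "payload": {"claw": [0.02, 0.02, 0.02, 0.02], "xyz": [[0, 0, 0.0002], [0, 0, 0.0003], [0, 0, 0], [0, 0, 0]], "twist": [[0, 0, 0.0436], [0, 0, 0.0436], [0, 0, 0], [0, 0, 0]]}}

```text
clock: 18.9
position: [0.5439, 0.2402, 0.0999]
tool_rot: [3.141, -0.0, 1.857]
force: [-0.6, -0.5, 6.2]
grip_width: 0.0256
finger_force: 61.0
```

>>> {"api": "apply_moves", "payload": {"claw": [0.02, 0.02, 0.02, 0.02], "xyz": [[0, 0, 0.0002], [0, 0, 0.0003], [0, 0, 0], [0, 0, 0]], "twist": [[0, 0, 0.0436], [0, 0, 0.0436], [0, 0, 0], [0, 0, 0]]}}

```text
clock: 19.3
position: [0.5439, 0.2402, 0.0994]
tool_rot: [3.141, -0.0, 1.77]
force: [-0.9, -0.9, 6.4]
grip_width: 0.0255
finger_force: 61.1
```

>>> {"api": "apply_moves", "payload": {"claw": [0.02, 0.02, 0.02, 0.02, 0.02, 0.02, 0.02], "xyz": [[0, 0, 0.0003], [0, 0, 0.0003], [0, 0, 0.0003], [0, 0, 0.0003], [0, 0, 0.0003], [0, 0, 0], [0, 0, 0]], "twist": [[0, 0, 0.0524], [0, 0, 0.0524], [0, 0, 0.0524], [0, 0, 0.0524], [0, 0, 0.0524], [0, 0, 0], [0, 0, 0]]}}

```text
clock: 20.0
position: [0.5441, 0.2404, 0.0982]
tool_rot: [3.141, -0.001, 1.508]
force: [0.4, -0.1, 9.2]
grip_width: 0.0254
finger_force: 61.5
```

>>> {"api": "apply_moves", "payload": {"claw": [0.02, 0.02, 0.02, 0.02, 0.02, 0.02], "xyz": [[0, 0, 0.0003], [0, 0, 0.0003], [0, 0, 0.0004], [0, 0, 0], [0, 0, 0], [0, 0, 0]], "twist": [[0, 0, 0.0524], [0, 0, 0.0524], [0, 0, 0.0698], [0, 0, 0], [0, 0, 0], [0, 0, 0]]}}

```text
clock: 20.6
position: [0.5442, 0.2404, 0.0973]
tool_rot: [3.141, -0.001, 1.333]
force: [0.3, -0.2, 10.5]
grip_width: 0.0253
finger_force: 61.7
```

>>> {"api": "apply_moves", "payload": {"claw": [0.02, 0.02, 0.02, 0.02], "xyz": [[0, 0, 0.0003], [0, 0, 0], [0, 0, 0], [0, 0, 0]], "twist": [[0, 0, 0], [0, 0, 0], [0, 0, 0], [0, 0, 0]]}}

```text
clock: 21.0
position: [0.5442, 0.2405, 0.097]
tool_rot: [3.141, -0.001, 1.333]
force: [0.4, -1.4, 12.5]
grip_width: 0.0253
finger_force: 61.7
```

Run:
```python
from h import *
o=[]
for i in range(6):
    bot.grab_frame('scene');s=bot.observe();o.append([s['position'][2]*1e3,s['force'][2]])
print(np.round(np.mean(o,0),2))
```

```text
[97.01 11.73]
```

>>> {"api": "apply_moves", "payload": {"claw": [0.02, 0.02, 0.02, 0.02], "xyz": [[0, 0, 0.0002], [0, 0, 0.0003], [0, 0, 0], [0, 0, 0]], "twist": [[0, 0, 0.0436], [0, 0, 0.0436], [0, 0, 0], [0, 0, 0]]}}

```text
clock: 21.7
position: [0.5443, 0.2405, 0.0966]
tool_rot: [3.14, -0.001, 1.246]
force: [-0.4, -0.6, 13.1]
grip_width: 0.0254
finger_force: 62.0
```

Run:
```python
from h import *
o=[]
for i in range(6):
    bot.grab_frame('scene');s=bot.observe();o.append([s['position'][2]*1e3,s['force'][2]])
print(np.round(np.mean(o,0),2))
```

```text
[96.59 12.67]
```

>>> {"api": "apply_moves", "payload": {"claw": [0.02, 0.02, 0.02, 0.02, 0.02, 0.02], "xyz": [[0, 0, -0.0004], [0, 0, -0.0004], [0, 0, 0], [0, 0, 0], [0, 0, 0], [0, 0, 0]], "twist": [[0, 0, 0], [0, 0, 0], [0, 0, 0], [0, 0, 0], [0, 0, 0], [0, 0, 0]]}}

```text
clock: 22.6
position: [0.5442, 0.2404, 0.097]
tool_rot: [3.141, -0.001, 1.246]
force: [1.9, -0.3, 6.2]
grip_width: 0.0252
finger_force: 61.0
```

The thread's upper face is carrying the load at TCP z of about 0.097, which puts the seal at roughly 13.6 N. I'm releasing and retreating.

>>> {"api": "apply_moves", "payload": {"claw": [0.03, 0.04, 0.055, 0.07, 0.085, 0.085, 0.085, 0.085, 0.085, 0.085, 0.085, 0.085, 0.085], "xyz": [[0, 0, -0.0003], [0, 0, 0], [0, 0, 0], [0, 0, 0], [0, 0, 0], [0, 0, 0], [0, 0, 0], [0, 0, -0.02], [0, 0, -0.04], [0, 0, -0.04], [0, 0, -0.04], [0, 0, 0], [0, 0, 0]], "twist": [[0, 0, 0], [0, 0, 0], [0, 0, 0], [0, 0, 0], [0, 0, 0], [0, 0, 0], [0, 0, 0], [0, 0, 0], [0, 0, 0], [0, 0, 0], [0, 0, 0], [0, 0, 0], [0, 0, 0]], "force": 20}}

```text
clock: 23.9
position: [0.5439, 0.2401, 0.2376]
tool_rot: [3.14, -0.001, 1.244]
force: [-0.4, 0.2, -0.6]
grip_width: 0.0851
finger_force: 0.0
```

Run:
```python
from h import *
a=grab('wrist');c=grab('scene');b=grab('side')
pb=[230,242];pc=[205,259]
f=lambda d,p:cv2.resize(d['img'][p[1]-60:p[1]+30,p[0]-40:p[0]+40,::-1],None,fx=3,fy=3,interpolation=cv2.INTER_CUBIC)
w=cv2.resize(a['img'][:,:,::-1],(303,270))
cv2.imwrite('pics/m5.png',np.hstack([w,f(b,pb),f(c,pc)]))
```

```text
(no output)
```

View pics/m5.png

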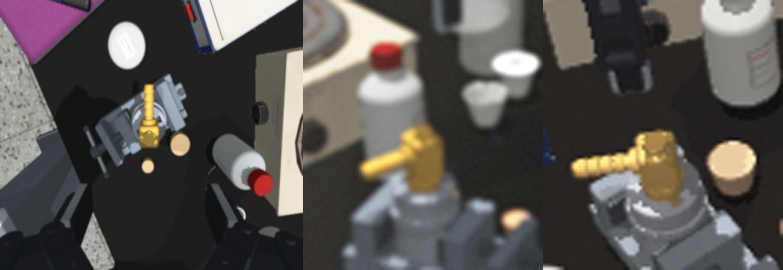

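The montage shows the elbow upright in the coupling, barb still aligned with the tool (straight up in the wrist view), and the bystanders in place.

```bash
python3 -c "
from workcell import bot
print(bot.job_done())"
```

```text
the job is handed in; nothing more can be done
None
```

The elbow is screwed into the coupling about 45° past first seal contact, released and handed in at about 24 s; I estimate the seal at 13.6 N (target 11.8–16.3 N), but the hand-in gave no verdict.

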